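Clamp a board in the bench hold-down

TASK

Get the thin flat board ready for sawing: slide it under the pad of the hold-down clamp, one end fully home against the end stop and its long edge flat against the fence. Then turn the clamp's wing handle clockwise until you feel the pad meet the board and snug it up, about an eighth of a turn past first touch, so that the board cannot slip; do not overtighten it, and leave the other things on the bench where they are.

Things in the scene. Friction and masses are not known exactly. Their poses are not given: they have to be found in the camera images.
- board: Loose flat timber offcut, 50 x 160 x 19 mm, about 60 to 120 g: the thinnest and longest of the three offcuts. Origin: centre of its underside; its y axis runs along the 160 mm length, x along the 50 mm width, z up. Its two ends are alike.
- clamp: Hold-down clamp fixed to the bench: plywood bed, an iron C-frame over it. Origin: on the bench (z = 0), straight below the vertical screw axis; z up; y points out of the open side: the board goes in along -y, its length along y. Bed: x -45 to 85 mm, y -50 to 75 mm, top at z = 20 mm. Iron column at x 54 to 80 mm, y +-12 mm; iron arm above the work at x -10 to 80 mm, y +-12 mm, z 91 to 117 mm.
- home (a point): Where the centre of the board's underside belongs: on the bed, 50 mm along +y from the clamp's origin and 20 mm up; axes as the clamp's. The board's outer end then reaches 80 mm farther along +y, overhanging the bed by 55 mm.
- stop (a point): Middle of the end stop's face, which looks to the clamp's +y: a wooden strip on the bed, 55 mm long along x (x -30 to 25 mm from the screw axis), 12 mm thick, 16 mm tall, its face 30 mm from the screw axis.
- fence (a point): Middle of the fence's face, which looks to the clamp's -x: a wooden strip on the bed, 120 mm long along y (y -45 to 75 mm from the screw axis), 12 mm thick, 16 mm tall, its face 25 mm from the screw axis.
- boss (a point): Top of the round iron boss (radius 17 mm) on the screw axis, 124 mm above the bench, the highest part of the frame; below the wing handle.
- wing_grip (a point): Centre of the steel wing handle, on the screw axis: upright blade 64 mm long (this x axis), 12 thick (y), 26 tall, alike after half a turn. Starts 168 to 171 mm up. Clockwise from above (yaw decreasing) it sinks 2.6 mm per rad with the pad. Turns freely at about 0.3 N m and stays where it is left; with the pad on the board the moment grows evenly by about 0.16 N m per rad.
- screw: The steel screw with wing and pad. Origin: on the screw axis, 172 mm below the wing's centre. The round pad, 30 mm across, sits under it on an adjustable foot: its underside starts 43 to 52 mm above the bench, differently each time, whatever the wing's height. A stiff spring in it lets its push on the board grow by about 60 N per rad past first touch. Snug is 25 to 80 N, over 120 N overtight.
- block: Bystander: thick offcut, 45 x 120 x 45 mm. Origin: centre of its underside.
- batten: Bystander: square offcut, 38 x 100 x 38 mm. Origin: centre of its underside.
- tape: Bystander: tape measure standing on edge, 34 x 93 x 72 mm. Origin: centre of its underside.
Mind the look-alikes: they are no part of the job. What is shaped like the board but purple is not meant.

How it is judged:
On the way, in this order (a step that is already met when the one before it is completed fails the run):
1. the board lies home on the bed, against stop and fence, with the pad still clear of it (x of board in the frame of clamp between -0.005 and 0.004 m and y of board in the frame of clamp between 0.046 and 0.055 m and height (world z) of board between 0.017 and 0.023 m and angle between board's own z axis and vertical below 0.04 rad and angle between the y axis of board and the y axis of clamp, either way round below 0.05 rad and contact force between screw and board below 1 N), for 0.2 s.
2. the pad is snug on the board (25 to 80 N) (x of board in the frame of clamp between -0.005 and 0.004 m and y of board in the frame of clamp between 0.046 and 0.055 m and height (world z) of board between 0.017 and 0.023 m and angle between board's own z axis and vertical below 0.04 rad and angle between the y axis of board and the y axis of clamp, either way round below 0.05 rad and contact force between screw and board between 25 and 80 N), for 0.3 s.
At the end, for the whole second after the job is handed in: The board lies flat and at rest on the clamp's bed, square to it within 0.05 rad, its end within 5 mm of the end stop and its long edge within 5 mm of the fence, and the released pad presses on it with 25 to 80 N (all of step 2 and linear speed of board below 0.01 m/s); the robot touches nothing.
It fails at once if the clamp is overtightened (over 120 N on the board) (contact force between screw and board above 120 N).
It fails at once if a bystander is moved more than 20 mm (distance of any of block, batten, tape from where it was at the start of the episode above 0.02 m).
It also fails if it takes over 72 s, if anything falls off the work surface, if the arm or the gripper's body presses on something with over 40 N, if the wrist force passes 120 N, or if a joint passes its speed limit or range.

ROBOT

A 7-joint arm with a two-finger parallel gripper is mounted at the origin on a cart in front of the work surface, level with it; the furniture and walls round the work are solid. World frame = base frame: x ahead of the robot, y to its left, z up, the work surface at z = 0. Lengths are in m, angles in rad, forces in N, time in s.
With the tool pointing down it reaches from about 0.4 to 0.925 m from the base axis. Payload 4.1 kg.
Tool frame: the origin (TCP) lies at the very end of the fingers, on their centre line; the grasp point (between the pads) lies behind it (manip.tcp_to_grasp is the z of the grasp point in the tool frame, in m); z points along the fingers, y is the line along which they close (so a half turn about z gives the same grasp; the last joint's range is limited). The gripper opens to 85 mm and grips with 20 to 120 N. Pads are 22 mm wide; open, the fingers measure 114 mm over their backs; the gripper's body (76 mm by 85 mm) begins 54 mm behind the grasp point. The pads swing forward as they close: fully open they stand 13 mm farther back than shut.
Start: joints at [-1.366, 0.398, 0.045, 1.537, -0.019, 1.207, -0.051], TCP at [0.194, 0.62, 0.231] pointing down, gripper open.
Joint ranges: [-2.82, 2.82], [-0.49, 2.23], [-1.37, 1.46], [0, 2.46], [-1.36, 4.5], [0.23, 2], [-2.94, 2.94]. Speed limits (rad/s): [2.57, 2.57, 3.14, 3.14, 3.14, 3.14, 3.14].

INTERFACE

Orientations are given as a 3x3 rotation matrix whose columns are the frame's x, y, z axes.
In Python, from bench import sensors, imaging, order, spotter, manip gives the robot as it stands.
- The arm moves only by the shell command python3 -m creep 'ROWS'. ROWS is JSON, one flat list of numbers, 5 for each row, row after row: the shift along the tool's x, y, z in mm, then the turn about the tool's z in rad, then the opening, from 0 (shut) to 1 (fully open). A call has 1 to 12 rows; each row shifts and turns the commanded pose from where the row before left it, along the tool's axes as they then stand; what a row does not reach is not made up. A row lasts 1/8 s, in which the tool goes at most 62.5 mm and 10.7 degrees, less where a joint would pass 70% of its speed; a pose out of reach is approached as far as the arm can. A call with a gripper value outside its range is refused whole. The fingers move at their own pace and stop on an object; the grip force is fixed at half the most. Time passes only in rows, so rows that do not move let the fingers close. It gives the time, the measured TCP pose, the force, the opening and the grip force at its end, in the units of the state.
- sensors.observe(): the state, without advancing time (a new reading comes with each control period).
- imaging.snapshot(name): name is "scene" or "top"; returns the picture (420x560x3 uint8, red, green, blue); there is no depth.
- imaging.camera_params(name): a dict with "fx", "fy", "cx", "cy" (pixels), "origin" and "attitude" of the camera in the world. Camera axes: x right, y up, looking along -z (the intrinsics and any distortion apply to the point x, -y, -z); pixel columns grow to the right and rows downward; lengths in m; the calibration is good to about 2 mm. A picture is of the moment at which its call begins. camera_params takes no time and is no camera call.
- order.finish_job(): hands the job in; it is judged then, once.
Trained networks look in the newest picture that a camera, given by its name, has taken for a name from the list of things; names that differ only in an ending like _2 or _b are one class to them, and where a whole thing is asked for, a point or a joint stands for the part that bears it (a point fixed in the world has none). Each returns a list of dicts, best first, with "conf" (0 to 1); they miss things now and then, are a little off and sometimes report something else, mostly with a low value. They report only what shows in the picture. A call takes as long as a camera call. They do not tell look-alikes from the thing itself.
- spotter.recognise(camera, label): "at" ([x, y, z] in m, in world coordinates, good to about 4 mm: the middle of the surface that is visible of it).
The state is a dict: "t": time; "qpos": joint angles; "joint_velocities": joint speeds; "effort": joint torques, N m; "tcp_pos": TCP position; "tcp_rot": TCP orientation; "ft_force": force on the tool from outside, world axes, zero at the start; "torque": the same for the moment, N m; "grip_width": finger opening in m; "gripper_force": force on a finger pad.
Only numpy, scipy, OpenCV 4.12 (cv2) and the standard library are available. Lean on these libraries where they do the work, as an engineer would, in place of code of your own. Each camera call takes 0.05 s, during which the arm holds its last target. There are 200 camera calls.

## Working session

There is one attempt and no reset: what is moved stays moved. The work goes in short steps, Python scripts to look and compute and a shell command to move; the robot and the scene stay as the last step left them, time stands still between calls to the robot, and variables do not carry over. Pictures are saved under pics/ and viewed, at most 10 in all, crops included, and the job is handed in when it is done.

```bash
mkdir -p pics; ls; python3 - <<'E'
from bench import sensors, imaging, order, spotter, manip
import cv2, numpy as np
s=sensors.observe(); print(s['t'],s['tcp_pos'],np.round(s['tcp_rot'],3).tolist(),s['grip_width'],manip.tcp_to_grasp)
for c in("scene","top"):
    im=imaging.snapshot(c); cv2.imwrite(f"pics/{c}0.png",im[:,:,::-1])
    p=imaging.camera_params(c); print(c,{k:np.round(v,4).tolist() if not isinstance(v,str) else v for k,v in p.items()})
    for n in("board","clamp","wing_grip","boss","stop","fence","block","batten","tape"):
        print(n,[(np.round(d['at'],3).tolist(),round(d['conf'],2)) for d in spotter.recognise(c,n)][:3])
print(sensors.observe()['t'])
E
```

```text
pics
0.0 [0.19425371 0.61963011 0.23025293] [[-0.954, 0.299, -0.0], [0.299, 0.954, -0.002], [-0.0, -0.002, -1.0]] 0.08522303881684305 -0.0187
scene {'fx': 526.2572, 'fy': 526.2572, 'cx': 276.2497, 'cy': 203.8747, 'origin': [-0.2632, -0.6769, 0.6849], 'attitude': [[0.6327, 0.3683, -0.6812], [-0.7743, 0.2849, -0.5651], [-0.014, 0.885, 0.4654]]}
board [([0.55, 0.157, 0.02], 0.93), ([0.339, 0.211, 0.02], 0.71), ([0.292, -0.28, 0.019], 0.65)]
clamp [([0.507, -0.135, 0.172], 0.61), ([0.501, -0.131, 0.022], 0.57)]
wing_grip [([0.506, -0.132, 0.175], 0.84)]
boss [([0.506, -0.128, 0.023], 0.67)]
stop [([0.51, -0.128, 0.026], 0.69)]
fence [([0.507, -0.128, 0.028], 0.66)]
block [([0.725, 0.177, 0.036], 0.74)]
batten [([0.729, -0.23, 0.031], 0.71)]
tape [([0.738, -0.015, 0.048], 0.88)]
top {'fx': 466.9214, 'fy': 466.9214, 'cx': 271.5895, 'cy': 213.2792, 'origin': [0.3331, -0.0177, 1.4068], 'attitude': [[-0.0267, 0.9863, -0.163], [-0.9996, -0.0276, -0.003], [-0.0075, 0.1629, 0.9866]]}
board [([0.347, 0.223, 0.021], 0.81), ([0.556, 0.171, 0.017], 0.77)]
clamp [([0.522, -0.112, 0.022], 0.63)]
wing_grip [([0.507, -0.128, 0.184], 0.55)]
boss [([0.52, -0.106, 0.021], 0.64), ([0.509, -0.128, 0.185], 0.28)]
stop [([0.519, -0.107, 0.02], 0.58)]
fence [([0.521, -0.102, 0.017], 0.73), ([0.51, -0.128, 0.185], 0.3)]
block [([0.737, 0.192, 0.047], 0.55)]
batten [([0.734, -0.216, 0.039], 0.71), ([0.52, -0.11, 0.021], 0.71)]
tape [([0.737, 0.007, 0.054], 0.64), ([0.523, -0.101, 0.015], 0.62)]
1.0
```

View pics/scene0.png

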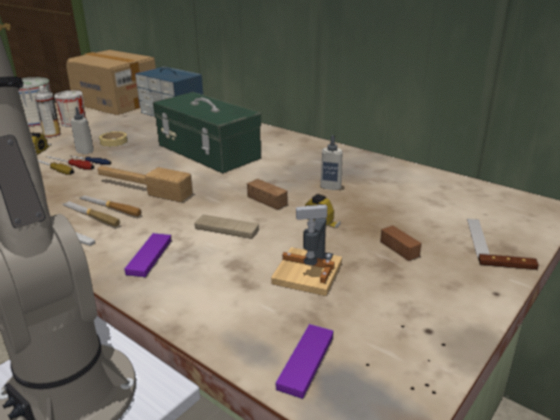

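View pics/top0.png

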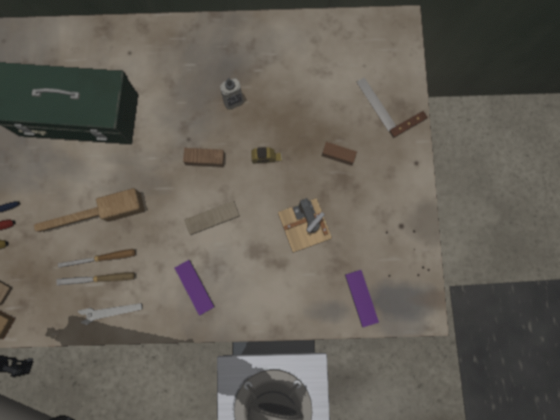

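The scene shows the natural timber board at about (226,226), the clamp at about (310,255), and two purple decoys. In the top view the board is at (212,217) and the clamp bed at (303,225). I'll zoom in on the clamp.

```bash
python3 - <<'E'
import cv2, numpy as np
a=cv2.imread("pics/top0.png")[190:260,268:338]; b=cv2.imread("pics/scene0.png")[195:300,265:350]
a=cv2.resize(a,(400,400),interpolation=cv2.INTER_CUBIC); b=cv2.resize(b,(400,494),interpolation=cv2.INTER_CUBIC)
a=cv2.copyMakeBorder(a,0,94,0,0,cv2.BORDER_CONSTANT)
cv2.imwrite("pics/crop1.png",np.clip(np.hstack([a,b])*1.3,0,255).astype(np.uint8))
E
```

```text
(no output)
```

View pics/crop1.png

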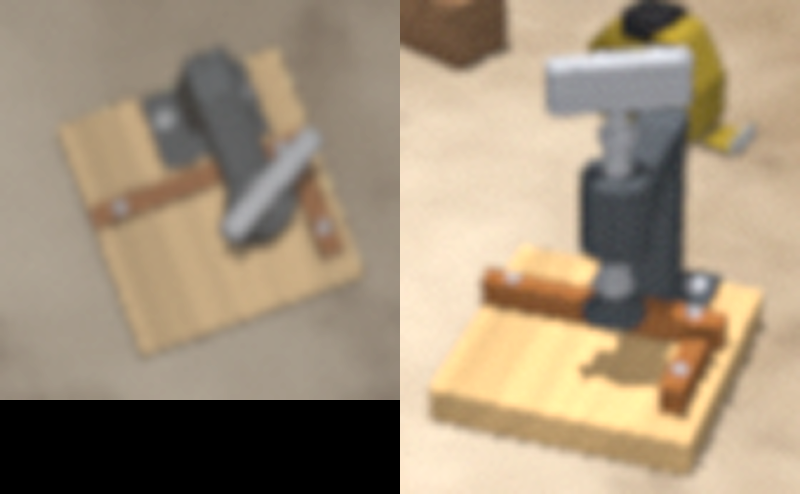

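```bash
cat > h.py <<'E'
from bench import sensors, imaging, order, spotter, manip
import cv2, numpy as np
from scipy.optimize import least_squares, minimize
C={c:imaging.camera_params(c) for c in("scene","top")}
def proj(c,P):
    p=C[c]; q=(np.atleast_2d(P)-p['origin'])@np.array(p['attitude'])
    return np.c_[p['cx']+p['fx']*q[:,0]/-q[:,2], p['cy']-p['fy']*q[:,1]/-q[:,2]]
def place(v,L,z0=0):
    x,y,a=v[:3]; c,s=np.cos(a),np.sin(a); L=np.atleast_2d(L)
    return np.c_[x+c*L[:,0]-s*L[:,1], y+s*L[:,0]+c*L[:,1], L[:,2]+z0]
def box(l,w,h,z=0): return np.array([[i*l/2,j*w/2,k] for i in(-1,1) for j in(-1,1) for k in(z,z+h)])
def hullmask(c,P,shape,S=4):
    m=np.zeros((shape[0]*S,shape[1]*S),np.uint8)
    cv2.fillConvexPoly(m,cv2.convexHull(((proj(c,P)+.5)*S).astype(np.int32)),1); return m
def fitbox(ims,v0,L,S=4):
    ms={}
    for c,im in ims.items():
        h=hullmask(c,place(v0,L),im.shape,1); g=np.full(h.shape,cv2.GC_BGD,np.uint8)
        g[cv2.dilate(h,np.ones((13,13)))>0]=cv2.GC_PR_BGD; g[h>0]=cv2.GC_PR_FGD
        big=cv2.dilate(h,np.ones((41,41))); ys,xs=np.where(big); 
        y0,y1,x0,x1=ys.min(),ys.max(),xs.min(),xs.max()
        gg=g[y0:y1,x0:x1].copy(); cv2.grabCut(np.ascontiguousarray(im[y0:y1,x0:x1]),gg,None,np.zeros((1,65)),np.zeros((1,65)),5,cv2.GC_INIT_WITH_MASK)
        m=np.zeros(h.shape,np.uint8); m[y0:y1,x0:x1]=(gg==1)|(gg==3)
        ms[c]=cv2.resize(m,None,fx=S,fy=S,interpolation=cv2.INTER_LINEAR)
    def cost(v):
        t=0
        for c,m in ms.items():
            h=hullmask(c,place(v,L),ims[c].shape,S); t+=1-(h&m).sum()/(h|m).sum()
        return t
    sx=np.array([v0]+[np.add(v0,d) for d in([.01,0,0],[0,.01,0],[0,0,.1])])
    r=minimize(cost,v0,method='Nelder-Mead',options=dict(initial_simplex=sx,maxiter=150)); return r.x,r.fun,ms
E
python3 - <<'E'
from h import *
ims={c:cv2.imread(f"pics/{c}0.png") for c in C}
L=box(.05,.16,.019)
for cs in(("top",),("scene",),("top","scene")):
    v,f,_=fitbox({c:ims[c] for c in cs},[.553,.165,.42],L); print("board",cs,v.round(4),round(f,3))
T=np.array([[60,130],[145,355],[362,272],[280,48]])*70/400+[268,190]-.5
S=(np.array([[527,245],[432,395],[692,445],[763,290]])-[400,0])/4.706+[265,195]-.5
K=np.array([[.085,.075,.02],[-.045,.075,.02],[-.045,-.05,.02],[.085,-.05,.02]])
r=lambda v:np.r_[(proj("top",place(v,K))-T).ravel(),(proj("scene",place(v,K))-S).ravel()]
o=least_squares(r,[.507,-.128,.3],loss='soft_l1'); v=o.x; print("clamp",v.round(4),r(v).round(1))
for c,Q in(("top",T),("scene",S)):
    q=lambda v:(proj(c,place(v,K))-Q).ravel(); print(c,least_squares(q,v).x.round(4))
E
```

```text
board ('top',) [0.5556 0.1679 0.3423] 0.044
board ('scene',) [0.5537 0.1677 0.3499] 0.063
board ('top', 'scene') [0.555  0.168  0.3482] 0.11
clamp [ 0.5089 -0.1302  0.3249] [-0.3 -0.2  0.   1.   1.3  1.  -0.   0.1 -0.7 -0.4 -0.4 -1.7  0.6 -0.4
  1.  -0.2]
top [ 0.5103 -0.1295  0.3251]
scene [ 0.5068 -0.1314  0.3287]
```

```bash
cat >> h.py <<'E'
def goto(x,y,z,yaw):
    "tool shift (mm) and turn from the measured pose; yaw = heading of tool y"
    s=sensors.observe(); R=np.array(s['tcp_rot']); d=R.T@(np.array([x,y,z])-s['tcp_pos'])*1e3
    t=-(yaw-np.arctan2(R[1,1],R[0,1])); t=(t+np.pi/2)%np.pi-np.pi/2
    print('t',round(s['t'],2),'tcp',np.round(s['tcp_pos'],4),'shift',d.round(1),'turn',round(t,4),'F',np.round(s['ft_force'],1),'M',np.round(s['torque'],2),'w',round(s['grip_width'],4),'gf',round(s['gripper_force'],1))
def along(v,p): return place(v,p)[0]
CL=[.509,-.130,.326]
E
python3 -m creep '[-38,-24,0,0,1,-38,-24,0,0,1,-38,-24,0,0,1,-38,-24,0,0,1,-38,-24,0,0,1,-38,-24,0,0,1,-38,-24,0,0,1,-38,-24,0,0,1,-38,-24,0,0,1,-38,-24,0,0,1,-38,-24,0,0,1,-34,-23,0,0,1]'
python3 -m creep '[0,0,5,0.15,1,0,0,15,0.15,1,0,0,15,0.15,1,0,0,15,0.15,1,0,0,15,0.15,1,0,0,15,0.15,1,0,0,0,0,1]'
python3 -c "
from h import *
goto(.5396,.2103,.004,.348)"
```

```text
t: 2.5
tcp_pos: [0.5409, 0.2099, 0.2315]
tcp_rot: [[-0.954, 0.3, 0.001], [0.3, 0.954, 0.0], [-0.0, 0.0, -1.0]]
ft_force: [1.0, 1.1, -0.6]
grip_width: 0.0855
gripper_force: 0.0
t: 3.38
tcp_pos: [0.539, 0.2111, 0.1503]
tcp_rot: [[-0.361, 0.933, -0.002], [0.933, 0.361, -0.001], [-0.0, -0.002, -1.0]]
ft_force: [-0.0, -0.2, 0.4]
grip_width: 0.0853
gripper_force: 0.0
t 3.38 tcp [0.539  0.2111 0.1503] shift [ -0.9   0.7 146.3] turn 0.0211 F [-0.  -0.2  0.4] M [-0.    0.03  0.01] w 0.0853 gf 0.0
```

```bash

python3 -m creep '[-1,1,30,0.02,1,0,0,30,0,1,0,0,30,0,1,0,0,25,0,1,0,0,15,0,1,0,0,10,0,1,0,0,6,0,1,0,0,0,0,1,0,0,0,0,0,0,0,0,0,0,0,0,0,0,0,0,0,0,0,0]'
python3 -m creep '[0,0,0,0,0,0,0,0,0,0,0,0,0,0,0]'
python3 -c "
from h import *
s=imaging.snapshot('scene'); cv2.imwrite('pics/scene1.png',s[:,:,::-1])
goto(.5396,.2103,.004,.348)"
```

```text
t: 4.88
tcp_pos: [0.5421, 0.211, 0.0063]
tcp_rot: [[-0.34, 0.94, 0.002], [0.94, 0.34, 0.001], [0.0, 0.002, -1.0]]
ft_force: [0.3, 0.0, 5.6]
grip_width: 0.0481
gripper_force: 63.4
t: 5.25
tcp_pos: [0.5421, 0.211, 0.0063]
tcp_rot: [[-0.34, 0.94, 0.002], [0.94, 0.34, 0.001], [0.0, 0.002, -1.0]]
ft_force: [-0.4, 0.3, 6.5]
grip_width: 0.0482
gripper_force: 63.4
t 5.3 tcp [0.5421 0.211  0.0063] shift [ 0.2 -2.6  2.3] turn -0.001 F [-0.  -0.9  5.4] M [-0.08  0.19  0.02] w 0.0481 gf 63.4
```

```bash

python3 -m creep '[0,0,-5,0,0,0,0,-15,0,0,0,0,-20,0,0,0,0,-15,0,0,0,0,0,0,0]'
python3 -c "
from h import *
goto(*along(CL,[-.006,.160,.0763]),CL[2])
im=imaging.snapshot('top'); cv2.imwrite('pics/top2.png',im[:,:,::-1])"
```

```text
t: 5.92
tcp_pos: [0.5425, 0.2112, 0.0623]
tcp_rot: [[-0.34, 0.94, 0.003], [0.94, 0.34, 0.002], [0.001, 0.004, -1.0]]
ft_force: [-0.2, -0.3, -1.0]
grip_width: 0.0489
gripper_force: 62.7
t 5.92 tcp [0.5425 0.2112 0.0623] shift [-149.4 -150.1  -14.7] turn 0.0211 F [-0.2 -0.3 -1. ] M [-0.    0.    0.01] w 0.0489 gf 62.7
```

View pics/top2.png

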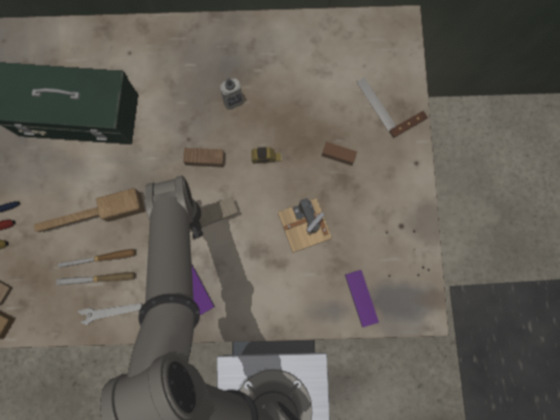

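```bash

python3 -m creep '[0,-15,-10,0.02,0,-10,-25,-5,0,0,-20,-25,0,0,0,-25,-25,0,0,0,-25,-25,0,0,0,-25,-20,0,0,0,-25,-15,0,0,0,-20,0,0,0,0,0,0,0,0,0]'
python3 -c "
from h import *
goto(*along(CL,[-.006,.160,.030]),CL[2])"
```

```text
t: 7.1
tcp_pos: [0.4465, 0.0188, 0.0753]
tcp_rot: [[-0.318, 0.948, -0.001], [0.948, 0.318, 0.0], [0.0, -0.001, -1.0]]
ft_force: [-0.1, -0.5, -1.3]
grip_width: 0.048
gripper_force: 62.7
t 7.1 tcp [0.4465 0.0188 0.0753] shift [-1.   5.6 45.3] turn -0.0027 F [-0.1 -0.5 -1.3] M [0.02 0.03 0.01] w 0.048 gf 62.7
```

```bash

python3 -m creep '[0,5,15,0,0,0,0,15,0,0,0,0,12,0,0,0,0,3,0,0,0,0,0,0,0]'
python3 -m creep '[0,0,1,0,0,0,0,0.5,0,0,0,0,0,0,0]'
python3 -m creep '[0,0,1,0,0,0,0,0,0,0]'
python3 -c "
from h import *
goto(*along(CL,[-.006,.160,.026]),CL[2])
s=imaging.snapshot('scene');s2=imaging.snapshot('top')
a=cv2.resize(s[180:300,240:340],(400,480),interpolation=cv2.INTER_CUBIC);b=cv2.resize(s2[180:260,240:340],(400,320),interpolation=cv2.INTER_CUBIC)
b=cv2.copyMakeBorder(b,0,160,0,0,cv2.BORDER_CONSTANT);cv2.imwrite('pics/c3.png',np.hstack([a,b])[:,:,::-1])"
```

```text
t: 7.72
tcp_pos: [0.452, 0.0217, 0.03]
tcp_rot: [[-0.321, 0.947, -0.001], [0.947, 0.321, -0.0], [0.0, -0.001, -1.0]]
ft_force: [0.4, -0.1, -0.3]
grip_width: 0.0482
gripper_force: 62.7
t: 8.1
tcp_pos: [0.4523, 0.0218, 0.029]
tcp_rot: [[-0.321, 0.947, 0.0], [0.947, 0.321, 0.0], [0.0, 0.001, -1.0]]
ft_force: [-0.2, -0.7, -0.7]
grip_width: 0.0482
gripper_force: 62.7
t: 8.35
tcp_pos: [0.4521, 0.0218, 0.0278]
tcp_rot: [[-0.321, 0.947, -0.0], [0.947, 0.321, 0.0], [0.0, -0.0, -1.0]]
ft_force: [-0.2, -0.5, -0.8]
grip_width: 0.0484
gripper_force: 62.7
t 8.35 tcp [0.4521 0.0218 0.0278] shift [-2.  -0.7  1.8] turn 0.001 F [-0.2 -0.5 -0.8] M [0.05 0.06 0.03] w 0.0484 gf 62.7
```

View pics/c3.png

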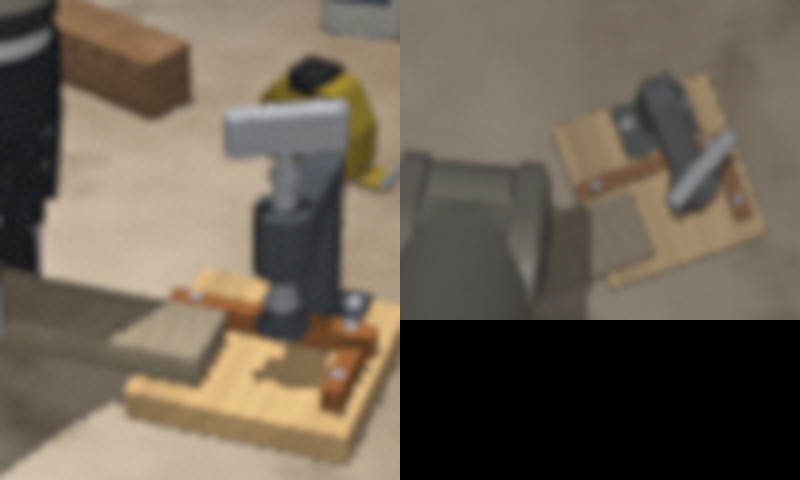

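The board's inner end lies on the bed in line with the fence, with a small gap to it, and is still outside the pad. I'll feel down to the bed, then slide in.

```bash

python3 -m creep '[0,0,0.7,0,0,0,0,0,0,0]'
python3 -m creep '[0,0,0.7,0,0,0,0,0,0,0]'
```

```text
t: 8.7
tcp_pos: [0.4521, 0.0218, 0.027]
tcp_rot: [[-0.321, 0.947, -0.0], [0.947, 0.321, 0.0], [0.0, -0.0, -1.0]]
ft_force: [0.7, -0.5, -0.9]
grip_width: 0.048
gripper_force: 62.7
t: 8.95
tcp_pos: [0.4522, 0.0218, 0.0264]
tcp_rot: [[-0.321, 0.947, 0.0], [0.947, 0.321, 0.0], [0.0, 0.0, -1.0]]
ft_force: [-0.3, -0.5, -1.0]
grip_width: 0.0481
gripper_force: 62.7
```

```bash

python3 -m creep '[-5,0,0.3,0,0,-10,0,0,0,0,-10,0,0,0,0,-10,0,0,0,0,-10,0,0,0,0,-8,0,0,0,0,0,0,0,0,0]'
python3 -m creep '[-3,0,0,0,0,-2,0,0,0,0,0,0,0,0,0]'
python3 -c "
from h import *
goto(*along(CL,[0,.095,.026]),CL[2])"
```

```text
t: 9.82
tcp_pos: [0.4697, -0.0296, 0.0262]
tcp_rot: [[-0.32, 0.947, 0.001], [0.947, 0.32, -0.001], [-0.001, 0.001, -1.0]]
ft_force: [0.1, -0.9, 1.6]
grip_width: 0.0484
gripper_force: 62.8
t: 10.2
tcp_pos: [0.471, -0.0329, 0.0262]
tcp_rot: [[-0.322, 0.947, 0.0], [0.947, 0.322, 0.0], [0.0, 0.0, -1.0]]
ft_force: [-0.3, 2.7, 3.4]
grip_width: 0.0484
gripper_force: 63.1
t 10.2 tcp [ 0.471  -0.0329  0.0262] shift [-9.2  4.9  0.2] turn 0.0015 F [-0.3  2.7  3.4] M [0.38 0.07 0.05] w 0.0484 gf 63.1
```

```bash

python3 -m creep '[-2,0,0,0,0,0,0,0,0,0]'
python3 -m creep '[-2,0,0,0,0,0,0,0,0,0]'
python3 -m creep '[-2,0,0,0,0,0,0,0,0,0]'
python3 -c "
from h import *
goto(*along(CL,[0,.095,.026]),CL[2])"
```

```text
t: 10.45
tcp_pos: [0.4717, -0.035, 0.0262]
tcp_rot: [[-0.321, 0.947, 0.0], [0.947, 0.321, 0.0], [0.0, 0.0, -1.0]]
ft_force: [-0.2, 1.9, 3.8]
grip_width: 0.0484
gripper_force: 63.1
t: 10.7
tcp_pos: [0.4723, -0.037, 0.0262]
tcp_rot: [[-0.321, 0.947, 0.0], [0.947, 0.321, 0.0], [-0.0, 0.0, -1.0]]
ft_force: [-0.7, 3.3, 3.4]
grip_width: 0.0482
gripper_force: 63.2
t: 10.95
tcp_pos: [0.4729, -0.0389, 0.0262]
tcp_rot: [[-0.321, 0.947, 0.0], [0.947, 0.321, 0.0], [-0.0, 0.0, -1.0]]
ft_force: [-0.3, 2.8, 4.1]
grip_width: 0.0481
gripper_force: 63.3
t 10.95 tcp [ 0.4729 -0.0389  0.0262] shift [-2.8  5.   0.2] turn 0.0009 F [-0.3  2.8  4.1] M [0.53 0.05 0.  ] w 0.0481 gf 63.3
```

Moving freely with only friction; keep feeling.

```bash

python3 -m creep '[-1.5,0,0,0,0,0,0,0,0,0]'
python3 -m creep '[-1.5,0,0,0,0,0,0,0,0,0]'
python3 -m creep '[-1.5,0,0,0,0,0,0,0,0,0]'
python3 -c "
from h import *
goto(*along(CL,[0,.095,.026]),CL[2])"
```

```text
t: 11.2
tcp_pos: [0.4733, -0.0401, 0.0262]
tcp_rot: [[-0.321, 0.947, 0.0], [0.947, 0.321, 0.0], [0.0, 0.0, -1.0]]
ft_force: [-0.6, 3.0, 5.1]
grip_width: 0.0481
gripper_force: 63.3
t: 11.45
tcp_pos: [0.4737, -0.0414, 0.0262]
tcp_rot: [[-0.321, 0.947, -0.0], [0.947, 0.321, 0.001], [0.001, 0.0, -1.0]]
ft_force: [-0.2, 3.9, 5.1]
grip_width: 0.0484
gripper_force: 63.3
t: 11.7
tcp_pos: [0.4737, -0.0414, 0.0262]
tcp_rot: [[-0.322, 0.947, -0.002], [0.947, 0.322, 0.003], [0.003, -0.001, -1.0]]
ft_force: [-3.2, 6.7, 6.9]
grip_width: 0.0481
gripper_force: 63.6
t 11.7 tcp [ 0.4737 -0.0414  0.0262] shift [-0.3  5.1  0.2] turn 0.0016 F [-3.2  6.7  6.9] M [ 1.4   0.42 -0.04] w 0.0481 gf 63.6
```

```bash

python3 -m creep '[0.7,1.5,0,0,0,0,1.5,0,0,0,0,0,0,0,0]'
python3 -m creep '[0,1,0,0,0,0,0,0,0,0]'
python3 -m creep '[0,1,0,0,0,0,0,0,0,0]'
python3 -m creep '[0,1,0,0,0,0,0,0,0,0]'
python3 -c "
from h import *
goto(*along(CL,[0,.095,.026]),CL[2])"
```

```text
t: 12.08
tcp_pos: [0.4738, -0.0412, 0.026]
tcp_rot: [[-0.321, 0.947, -0.006], [0.947, 0.321, 0.002], [0.004, -0.005, -1.0]]
ft_force: [-7.5, 3.0, 13.4]
grip_width: 0.0484
gripper_force: 64.2
t: 12.32
tcp_pos: [0.4738, -0.0412, 0.026]
tcp_rot: [[-0.321, 0.947, -0.008], [0.947, 0.321, 0.002], [0.004, -0.007, -1.0]]
ft_force: [-8.8, 3.8, 16.2]
grip_width: 0.0486
gripper_force: 64.5
t: 12.58
tcp_pos: [0.4739, -0.0411, 0.0259]
tcp_rot: [[-0.32, 0.947, -0.01], [0.947, 0.32, 0.002], [0.005, -0.009, -1.0]]
ft_force: [-10.4, 3.7, 19.2]
grip_width: 0.0484
gripper_force: 64.8
t: 12.82
tcp_pos: [0.4739, -0.041, 0.0259]
tcp_rot: [[-0.32, 0.947, -0.012], [0.947, 0.32, 0.002], [0.005, -0.01, -1.0]]
ft_force: [-13.4, 2.7, 20.5]
grip_width: 0.0484
gripper_force: 65.0
t 12.82 tcp [ 0.4739 -0.041   0.0259] shift [-0.5  4.8 -0.2] turn -0.0005 F [-13.4   2.7  20.5] M [ 0.29  2.47 -0.1 ] w 0.0484 gf 65.0
```

```bash

python3 -m creep '[0,-3.5,-0.5,0,0,0,0,0,0,0]'
python3 -c "
from h import *
goto(*along(CL,[0,.095,.026]),CL[2])
s=imaging.snapshot('scene');s2=imaging.snapshot('top')
a=cv2.resize(s[210:310,250:350],(400,400),interpolation=cv2.INTER_CUBIC);b=cv2.resize(s2[190:260,270:340],(400,400),interpolation=cv2.INTER_CUBIC)
cv2.imwrite('pics/c4.png',np.clip(np.hstack([a,b])[:,:,::-1]*1.3,0,255).astype(np.uint8))"
```

```text
t: 13.08
tcp_pos: [0.4739, -0.0413, 0.0262]
tcp_rot: [[-0.321, 0.947, -0.004], [0.947, 0.321, 0.001], [0.003, -0.004, -1.0]]
ft_force: [-4.6, 3.4, 6.3]
grip_width: 0.0485
gripper_force: 63.5
t 13.07 tcp [ 0.4739 -0.0413  0.0262] shift [-0.2  4.8  0.2] turn 0.0003 F [-4.6  3.4  6.3] M [ 0.69  0.84 -0.15] w 0.0485 gf 63.5
```

View pics/c4.png

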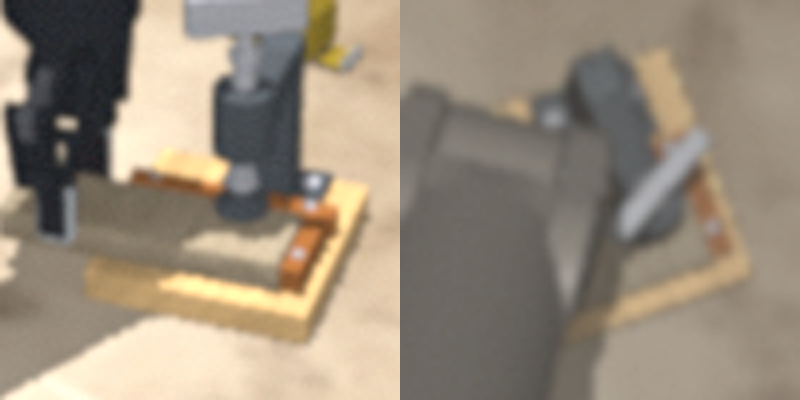

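```bash

python3 -m creep '[1,0,-1,0,0,0.5,0,-0.5,0,0,0,0,0,0,0]'
python3 -m creep '[0,2,0,0,0,0,0,0,0,0]'
python3 -m creep '[0,1,0,0,0,0,0,0,0,0]'
python3 -c "
from h import *
goto(*along(CL,[0,.095,.026]),CL[2])"
```

```text
t: 13.55
tcp_pos: [0.4758, -0.0407, 0.0279]
tcp_rot: [[-0.321, 0.947, 0.0], [0.947, 0.321, -0.001], [-0.001, -0.0, -1.0]]
ft_force: [-0.3, 0.0, -0.9]
grip_width: 0.0482
gripper_force: 62.7
t: 13.8
tcp_pos: [0.4784, -0.0397, 0.0282]
tcp_rot: [[-0.322, 0.947, 0.001], [0.947, 0.322, -0.0], [-0.001, 0.001, -1.0]]
ft_force: [0.1, 0.0, -0.0]
grip_width: 0.0481
gripper_force: 62.7
t: 14.05
tcp_pos: [0.479, -0.0393, 0.0282]
tcp_rot: [[-0.321, 0.947, 0.001], [0.947, 0.321, -0.0], [-0.0, 0.0, -1.0]]
ft_force: [-0.1, 0.1, -1.0]
grip_width: 0.0478
gripper_force: 62.7
t 14.05 tcp [ 0.479  -0.0393  0.0282] shift [-0.5 -0.6  2.2] turn 0.0012 F [-0.1  0.1 -1. ] M [0.01 0.04 0.03] w 0.0478 gf 62.7
```

```bash

python3 -m creep '[0,0.7,0.7,0,0,0,0,0,0,0]'
python3 -m creep '[0,0.7,0,0,0,0,0,0,0,0]'
python3 -m creep '[0,0.7,0,0,0,0,0,0,0,0]'
python3 -c "
from h import *
goto(*along(CL,[0,.095,.026]),CL[2])"
```

```text
t: 14.3
tcp_pos: [0.4794, -0.039, 0.0274]
tcp_rot: [[-0.321, 0.947, 0.0], [0.947, 0.321, 0.0], [0.0, 0.0, -1.0]]
ft_force: [0.6, -0.1, -0.2]
grip_width: 0.0481
gripper_force: 62.7
t: 14.55
tcp_pos: [0.4801, -0.0388, 0.0274]
tcp_rot: [[-0.321, 0.947, 0.0], [0.947, 0.321, 0.0], [0.0, 0.0, -1.0]]
ft_force: [-0.2, -0.3, -1.0]
grip_width: 0.0481
gripper_force: 62.7
t: 14.8
tcp_pos: [0.4806, -0.0386, 0.0274]
tcp_rot: [[-0.321, 0.947, -0.0], [0.947, 0.321, 0.0], [0.0, -0.0, -1.0]]
ft_force: [0.6, -0.7, -0.3]
grip_width: 0.0482
gripper_force: 62.7
t 14.8 tcp [ 0.4806 -0.0386  0.0274] shift [-0.7 -2.4  1.4] turn 0.0009 F [ 0.6 -0.7 -0.3] M [ 0.03  0.1  -0.  ] w 0.0482 gf 62.7
```

```bash

python3 -m creep '[0,0.8,0,0,0,0,0,0,0,0]'
python3 -m creep '[0,0.8,0,0,0,0,0,0,0,0]'
python3 -m creep '[0,0.8,0,0,0,0,0,0,0,0]'
python3 -m creep '[0,0.8,0,0,0,0,0,0,0,0]'
python3 -c "
from h import *
goto(*along(CL,[0,.095,.026]),CL[2])"
```

```text
t: 15.05
tcp_pos: [0.4808, -0.0385, 0.0272]
tcp_rot: [[-0.321, 0.947, -0.001], [0.947, 0.321, 0.0], [0.001, -0.001, -1.0]]
ft_force: [-1.0, -0.7, -1.9]
grip_width: 0.0483
gripper_force: 62.7
t: 15.3
tcp_pos: [0.481, -0.0383, 0.0271]
tcp_rot: [[-0.32, 0.947, -0.002], [0.947, 0.32, 0.0], [0.001, -0.002, -1.0]]
ft_force: [-3.7, -1.6, -0.2]
grip_width: 0.048
gripper_force: 62.7
t: 15.55
tcp_pos: [0.4812, -0.0382, 0.0269]
tcp_rot: [[-0.32, 0.948, -0.003], [0.948, 0.32, 0.0], [0.001, -0.003, -1.0]]
ft_force: [-4.8, -1.9, 0.2]
grip_width: 0.0481
gripper_force: 62.7
t: 15.8
tcp_pos: [0.4814, -0.0381, 0.0268]
tcp_rot: [[-0.319, 0.948, -0.004], [0.948, 0.319, 0.0], [0.002, -0.004, -1.0]]
ft_force: [-6.4, -3.0, 0.4]
grip_width: 0.0482
gripper_force: 62.8
t 15.8 tcp [ 0.4814 -0.0381  0.0268] shift [-0.9 -3.2  0.8] turn -0.0013 F [-6.4 -3.   0.4] M [-0.5   1.27 -0.77] w 0.0482 gf 62.8
```

```bash

python3 -m creep '[0,-1.5,0.4,0,0,-0.8,0,0,0,0,0,0,0,0,0]'
python3 -m creep '[-0.8,0,0.3,0,0,0,0,0,0,0]'
python3 -m creep '[-0.8,0,0,0,0,0,0,0,0,0]'
python3 -c "
from h import *
goto(*along(CL,[0,.095,.026]),CL[2])"
```

```text
t: 16.18
tcp_pos: [0.4811, -0.0383, 0.0266]
tcp_rot: [[-0.321, 0.947, -0.003], [0.947, 0.321, 0.001], [0.002, -0.003, -1.0]]
ft_force: [-5.5, -0.1, 0.8]
grip_width: 0.0481
gripper_force: 62.8
t: 16.42
tcp_pos: [0.4811, -0.0386, 0.0263]
tcp_rot: [[-0.321, 0.947, -0.004], [0.947, 0.321, 0.002], [0.003, -0.003, -1.0]]
ft_force: [-6.2, 2.0, 1.0]
grip_width: 0.0484
gripper_force: 62.9
t: 16.68
tcp_pos: [0.4812, -0.0388, 0.0263]
tcp_rot: [[-0.321, 0.947, -0.004], [0.947, 0.321, 0.003], [0.004, -0.003, -1.0]]
ft_force: [-5.8, 2.2, 2.3]
grip_width: 0.0483
gripper_force: 63.0
t 16.68 tcp [ 0.4812 -0.0388  0.0263] shift [-0.3 -2.8  0.3] turn 0.0011 F [-5.8  2.2  2.3] M [ 0.44  1.34 -0.61] w 0.0483 gf 63.0
```

```bash

python3 -m creep '[-0.8,0,0,0,0,-0.5,0,0,0,0,0,0,0,0,0]'
python3 -m creep '[0.5,-0.5,0.3,0,0,0,0,0,0,0.3,0,0,0,0,1,0,0,0,0,1,0,0,0,0,1,0,0,0,0,1]'
python3 -c "
from h import *
goto(*along(CL,[0,.095,.026]),CL[2])"
```

```text
t: 17.05
tcp_pos: [0.4812, -0.0389, 0.0263]
tcp_rot: [[-0.322, 0.947, -0.005], [0.947, 0.322, 0.004], [0.006, -0.004, -1.0]]
ft_force: [-8.0, 4.6, 4.6]
grip_width: 0.0481
gripper_force: 63.2
t: 17.8
tcp_pos: [0.4834, -0.0413, 0.0265]
tcp_rot: [[-0.322, 0.947, 0.001], [0.947, 0.322, -0.0], [-0.0, 0.001, -1.0]]
ft_force: [0.3, 0.7, 0.3]
grip_width: 0.0853
gripper_force: 0.0
t 17.8 tcp [ 0.4834 -0.0413  0.0265] shift [ 2.8 -4.1  0.5] turn 0.0013 F [0.3 0.7 0.3] M [-0.01 -0.01 -0.02] w 0.0853 gf 0.0
```

```bash

python3 -m creep '[0,0,-10,0,1,5,0,-25,0,1,10,0,-30,0,1,15,0,-35,0,1,20,0,-35,0,1,30,0,-35,0,1,30,0,-35,0,1,35,0,-20,0,1,35,0,0,0,1,0,0,0,0,1]'
python3 - <<'E'
from h import *
goto(*along(CL,[0,0,.25]),CL[2])
ims={c:np.ascontiguousarray(imaging.snapshot(c)[:,:,::-1]) for c in C}
for c in C: cv2.imwrite(f'pics/{c}5.png',ims[c]); print([(np.round(d['at'],4).tolist(),round(d['conf'],2)) for d in spotter.recognise(c,'wing_grip')][:2])
s=ims['scene'];s2=ims['top']
a=cv2.resize(s[200:300,250:350],(400,400),interpolation=cv2.INTER_CUBIC);b=cv2.resize(s2[190:260,270:340],(400,400),interpolation=cv2.INTER_CUBIC)
cv2.imwrite('pics/c5.png',np.clip(np.hstack([a,b])*1.3,0,255).astype(np.uint8))
E
```

```text
t: 19.05
tcp_pos: [0.4242, 0.1317, 0.2522]
tcp_rot: [[-0.326, 0.945, 0.001], [0.945, 0.326, 0.001], [0.001, 0.001, -1.0]]
ft_force: [1.4, 0.3, 0.5]
grip_width: 0.0856
gripper_force: 0.0
t 19.05 tcp [0.4242 0.1317 0.2522] shift [-275.    -5.3    1.9] turn 0.0064 F [1.4 0.3 0.5] M [-0.07  0.03 -0.01] w 0.0856 gf 0.0
[([0.5056, -0.1325, 0.1699], 0.73)]
[([0.5106, -0.1274, 0.182], 0.61)]
```

View pics/c5.png

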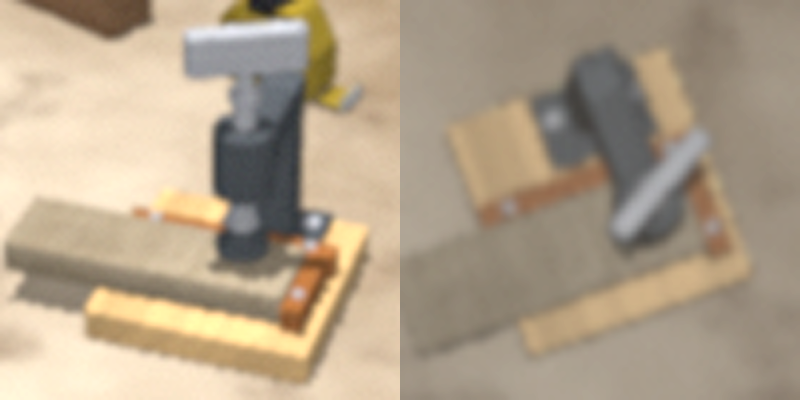

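The board lies home: its end is against the stop at crop (300,290) on the left, its edge along the fence, and the pad above it. Next I'll fit the wing's pose.

```bash
python3 - <<'E'
from h import *
ims={c:cv2.imread(f"pics/{c}5.png") for c in C}
for zc in(.168,.171):
  L=box(.064,.012,.026,zc-.013)
  for cs in(("top",),("scene",),("top","scene")):
    v,f,_=fitbox({c:ims[c] for c in cs},[.511,-.129,-.75],L); print(zc,cs,v.round(4),round(f,3))
L=box(.05,.16,.019,.02)
v,f,_=fitbox({"top":ims["top"]},[.4957,-.0815,.326],L); print("board",v.round(4),round(f,3))
E
```

```text
0.168 ('top',) [ 0.5115 -0.1292 -0.7255] 0.252
0.168 ('scene',) [ 0.5099 -0.1274 -0.6473] 0.122
0.168 ('top', 'scene') [ 0.51   -0.1274 -0.7164] 0.383
0.171 ('top',) [ 0.5128 -0.1302 -0.7159] 0.259
0.171 ('scene',) [ 0.5156 -0.1251 -0.6593] 0.741
0.171 ('top', 'scene') [ 0.5117 -0.1295 -0.7296] 1.04
board [ 0.497  -0.0901  0.3324] 0.222
```

```bash
python3 -m creep '[-25,1,0,-0.09,1,-30,0,0,-0.09,1,-30,0,0,-0.09,1,-30,0,0,-0.09,1,-30,0,0,-0.09,1,-20,0,0,-0.09,1,0,0,0,0,1]'
python3 - <<'E'
from h import *
print(np.round(sensors.observe()['qpos'],3))
goto(.511,-.129,.25,.87)
a=np.linspace(0,6.28,60)
for z in(.043,.047,.052): print(z,proj("scene",np.c_[.511+.015*np.cos(a),-.129+.015*np.sin(a),a*0+z])[:,1].max().round(1))
E
```

```text
t: 20.12
tcp_pos: [0.511, -0.0128, 0.2513]
tcp_rot: [[-0.759, 0.652, -0.0], [0.652, 0.759, -0.001], [-0.001, -0.001, -1.0]]
ft_force: [0.1, -0.6, -0.4]
grip_width: 0.0855
gripper_force: 0.0
[-0.584  0.151  0.588  1.848 -0.09   1.169  0.895]
t 20.12 tcp [ 0.511  -0.0128  0.2513] shift [-75.7 -88.2   1.4] turn -0.0089 F [ 0.1 -0.6 -0.4] M [ 0.01 -0.04 -0.  ] w 0.0855 gf 0.0
0.043 266.6
0.047 265.1
0.052 263.1
```

```bash
python3 -m creep '[-25,-30,0,0,1,-25,-30,0,0,1,-25,-28,0,0,1,0,0,0,-0.17,1,0,0,0,-0.17,1,0,0,0,-0.17,1,0,0,0,-0.17,1,0,0,0,-0.17,1,0,0,0,-0.17,1,0,0,0,-0.17,1,0,0,0,-0.17,1,0,0,0,-0.17,1]'
python3 -m creep '[0,0,0,-0.17,1,0,0,0,-0.17,1,0,0,0,-0.17,1,0,0,0,-0.17,1,0,0,0,-0.17,1,0,0,0,-0.17,1,0,0,0,-0.17,1,0,0,0,-0.17,1,0,0,0,-0.17,1,0,0,0,0,1]'
python3 - <<'E'
from h import *
print(np.round(sensors.observe()['qpos'],3))
goto(.511,-.129,.15,.87)
E
```

```text
t: 21.62
tcp_pos: [0.5101, -0.1251, 0.2513]
tcp_rot: [[-0.675, -0.738, -0.001], [-0.738, 0.675, 0.001], [0.0, 0.001, -1.0]]
ft_force: [0.1, -0.5, 0.0]
grip_width: 0.0855
gripper_force: 0.0
t: 22.88
tcp_pos: [0.5209, -0.0926, 0.1881]
tcp_rot: [[0.284, -0.953, -0.111], [-0.959, -0.281, -0.043], [0.01, 0.118, -0.993]]
ft_force: [-0.8, -0.2, 0.7]
grip_width: 0.0851
gripper_force: 0.0
[ 1.031  0.637 -1.364  1.777  0.637  1.401  2.933]
t 22.88 tcp [ 0.5209 -0.0926  0.1881] shift [31.8 15.2 40.5] turn -0.5836 F [-0.8 -0.2  0.7] M [ 0.05 -0.11 -0.04] w 0.0851 gf 0.0
```

```bash
python3 -m creep '[0,0,-20,0.1,1,0,0,-20,0.15,1,0,0,-10,0.15,1,0,0,0,0.15,1,0,0,0,0,1]'
python3 - <<'E'
from h import *
print(np.round(sensors.observe()['qpos'],3))
goto(.511,-.129,.25,.87)
E
```

```text
t: 23.5
tcp_pos: [0.5271, -0.0916, 0.2411]
tcp_rot: [[-0.256, -0.961, -0.106], [-0.964, 0.262, -0.049], [0.075, 0.089, -0.993]]
ft_force: [-1.0, -0.4, 0.1]
grip_width: 0.0853
gripper_force: 0.0
[ 0.993  0.505 -1.271  1.705  0.506  1.426  2.499]
t 23.5 tcp [ 0.5271 -0.0916  0.2411] shift [40.9  6.5 -5.3] turn -1.1366 F [-1.  -0.4  0.1] M [ 0.08 -0.08  0.01] w 0.0853 gf 0.0
```

```bash
python3 -m creep '[0,0,0,0.15,1,0,0,0,0.15,1,0,0,0,0.15,1,0,0,0,0.15,1,0,0,0,0.15,1,0,0,0,0.15,1,0,0,0,0.15,1,0,0,0,0.15,1,0,0,0,0.15,1,0,0,0,0.15,1,0,0,0,0.15,1,0,0,0,0,1]'
python3 - <<'E'
from h import *
print(np.round(sensors.observe()['qpos'],3))
goto(.511,-.129,.25,.87)
E
```

```text
t: 25.0
tcp_pos: [0.527, -0.0917, 0.2402]
tcp_rot: [[-0.938, 0.329, -0.107], [0.335, 0.941, -0.047], [0.085, -0.08, -0.993]]
ft_force: [-0.3, 0.7, -0.2]
grip_width: 0.0849
gripper_force: 0.0
[ 0.772  0.352 -0.899  1.709  0.317  1.336  1.025]
t 25.0 tcp [ 0.527  -0.0917  0.2402] shift [  3.4 -41.2  -6.3] turn 0.3643 F [-0.3  0.7 -0.2] M [ 0.04 -0.1   0.02] w 0.0849 gf 0.0
```

```bash
python3 -m creep '[-15,15,-20,0,1,-30,30,-18,0,1,-32,30,-15,0,1,-32,30,-15,0,1,-32,30,-15,0,1,-32,30,-15,0,1,-32,30,-10,0,1,-32,30,-6,0,1,-25,24,-5,0,1,0,0,0,0,1]'
python3 - <<'E'
from h import *
print(np.round(sensors.observe()['qpos'],3))
goto(.511,-.129,.25,.87)
E
```

```text
t: 26.25
tcp_pos: [0.8694, 0.0623, 0.3106]
tcp_rot: [[-0.938, 0.328, -0.111], [0.334, 0.941, -0.044], [0.09, -0.079, -0.993]]
ft_force: [0.4, 0.1, -1.5]
grip_width: 0.0853
gripper_force: 0.0
[-0.038  1.04  -0.643  0.282  0.593  1.988  1.027]
t 26.25 tcp [0.8694 0.0623 0.3106] shift [ 266.9 -292.8  108.3] turn 0.3658 F [ 0.4  0.1 -1.5] M [ 0.05 -0.11  0.03] w 0.0853 gf 0.0
```

```bash
python3 -m creep '[-15,15,-2,0,1,-15,15,-2,0,1,0,0,0,0,1]'
python3 - <<'E'
from h import *
print(np.round(sensors.observe()['qpos'],3))
E
```

```text
t: 26.62
tcp_pos: [0.8731, 0.0449, 0.2992]
tcp_rot: [[-0.922, 0.362, -0.136], [0.37, 0.928, -0.04], [0.112, -0.087, -0.99]]
ft_force: [-0.5, 0.1, 0.2]
grip_width: 0.0854
gripper_force: 0.0
[-0.1    1.078 -0.087  0.212  0.105  1.992  1.084]
```

```bash
python3 -m creep '[3,-3,-30,0,1,3,-3,-30,0,1,0,0,0,0,1]'
python3 - <<'E'
from h import *
print(np.round(sensors.observe()['qpos'],3))
E
```

```text
t: 27.0
tcp_pos: [0.8577, 0.047, 0.3469]
tcp_rot: [[-0.927, 0.358, -0.113], [0.363, 0.931, -0.03], [0.094, -0.069, -0.993]]
ft_force: [-0.2, 0.3, 0.7]
grip_width: 0.0849
gripper_force: 0.0
[-0.153  1.024  0.338  0.249 -0.277  1.995  1.143]
```

```bash
python3 -m creep '[0,0,-40,0,1,0,0,-40,0,1,0,0,-40,0,1,0,0,0,0,1]'
python3 - <<'E'
from h import *
print(np.round(sensors.observe()['qpos'],3))
E
```

```text
t: 27.5
tcp_pos: [0.8254, 0.0494, 0.4302]
tcp_rot: [[-0.933, 0.357, -0.053], [0.359, 0.933, -0.025], [0.041, -0.042, -0.998]]
ft_force: [0.0, -0.7, 0.2]
grip_width: 0.0855
gripper_force: 0.0
[-0.173  0.884  0.309  0.33  -0.232  1.995  1.146]
```

```bash
python3 -m creep '[0,0,-35,0,1,0,0,-35,0,1,0,0,0,0,1]'
python3 - <<'E'
from h import *
print(np.round(sensors.observe()['qpos'],3))
E
```

```text
t: 27.88
tcp_pos: [0.8048, 0.049, 0.4737]
tcp_rot: [[-0.933, 0.358, -0.018], [0.359, 0.933, -0.025], [0.008, -0.03, -1.0]]
ft_force: [0.7, 0.3, 0.6]
grip_width: 0.0854
gripper_force: 0.0
[-0.185  0.809  0.302  0.37  -0.211  1.995  1.147]
```

```bash
python3 -m creep '[0,0,-30,0,1,0,0,0,0,1]'
python3 - <<'E'
from h import *
print(np.round(sensors.observe()['qpos'],3))
goto(.511,-.129,.25,.87)
E
```

```text
t: 28.12
tcp_pos: [0.7951, 0.0485, 0.4936]
tcp_rot: [[-0.933, 0.36, -0.001], [0.36, 0.933, -0.025], [-0.009, -0.024, -1.0]]
ft_force: [-0.0, -0.2, 0.9]
grip_width: 0.0852
gripper_force: 0.0
[-0.191  0.777  0.304  0.385 -0.204  1.995  1.147]
t 28.12 tcp [0.7951 0.0485 0.4936] shift [ 203.4 -261.9  248.2] turn 0.3328 F [-0.  -0.2  0.9] M [ 0.01 -0.   -0.08] w 0.0852 gf 0.0
```

```bash
python3 -m creep '[10,-13,5,0,1,20,-26,22,0,1,20,-26,25,0,1,20,-26,25,0,1,20,-26,25,0,1,20,-26,25,0,1,20,-26,25,0,1,20,-26,25,0,1,20,-26,25,0,1,20,-26,25,0,1,13,-15,18,0,1,0,0,0,0,1]'
python3 - <<'E'
from h import *
print(np.round(sensors.observe()['qpos'],3))
goto(.511,-.129,.25,.87)
E
```

```text
t: 29.62
tcp_pos: [0.509, -0.1299, 0.2508]
tcp_rot: [[-0.932, 0.362, -0.006], [0.362, 0.932, -0.025], [-0.003, -0.026, -1.0]]
ft_force: [-0.3, -0.5, -0.3]
grip_width: 0.0853
gripper_force: 0.0
[-0.185  0.168  0.383  1.815 -0.039  1.172  1.408]
t 29.62 tcp [ 0.509  -0.1299  0.2508] shift [-1.6  1.6  0.7] turn 0.3304 F [-0.3 -0.5 -0.3] M [0.07 0.01 0.02] w 0.0853 gf 0.0
```

```bash
python3 -m creep '[0,0,0,0.11,1,0,0,0,0.11,1,0,0,0,0.11,1,0,0,0,0,1]'
python3 - <<'E'
from h import *
goto(.511,-.129,.15,.87)
im=imaging.snapshot('scene'); cv2.imwrite('pics/s6.png',cv2.resize(im[150:300,230:380],(600,600),interpolation=cv2.INTER_CUBIC)[:,:,::-1])
E
```

```text
t: 30.12
tcp_pos: [0.5126, -0.1283, 0.2529]
tcp_rot: [[-0.768, 0.641, -0.001], [0.641, 0.768, -0.026], [-0.016, -0.021, -1.0]]
ft_force: [-0.8, -0.4, 0.3]
grip_width: 0.0855
gripper_force: 0.0
t 30.12 tcp [ 0.5126 -0.1283  0.2529] shift [  2.4   0.6 102.9] turn 0.0052 F [-0.8 -0.4  0.3] M [0.03 0.04 0.02] w 0.0855 gf 0.0
```

View pics/s6.png

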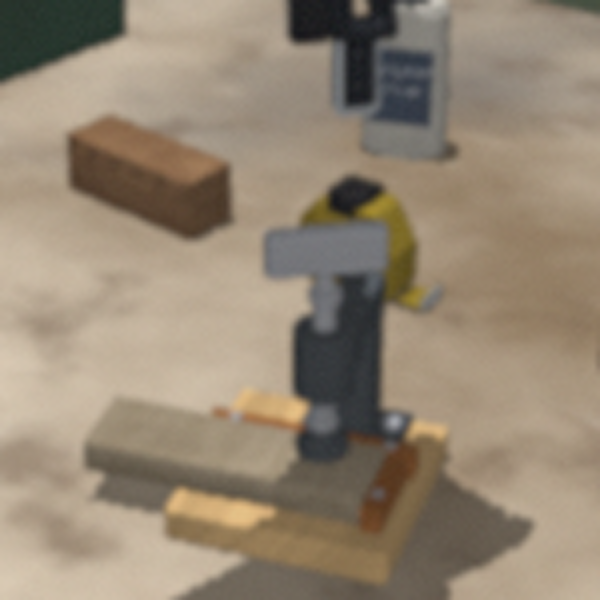

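The wing is undisturbed (centre about (327,248) in the crop), the board is still home, and the fingers are above it. Next I descend and grip.

```bash
python3 -m creep '[1,0.5,15,0,1,1,0,25,0,1,0,0,25,0,1,0,0,20,0,1,0,0,12,0,1,0,0,6,0,1,0,0,0,0,1]'
python3 -m creep '[0,0,0,0,0,0,0,0,0,0,0,0,0,0,0,0,0,0,0,0,0,0,0,0,0,0,0,0,0,0]'
python3 - <<'E'
from h import *
goto(.511,-.129,.15,.87)
E
```

```text
t: 31.05
tcp_pos: [0.5096, -0.1301, 0.1491]
tcp_rot: [[-0.766, 0.643, -0.003], [0.643, 0.766, -0.026], [-0.014, -0.022, -1.0]]
ft_force: [0.5, 0.7, -0.2]
grip_width: 0.0853
gripper_force: 0.0
t: 31.8
tcp_pos: [0.5113, -0.1282, 0.1497]
tcp_rot: [[-0.766, 0.643, 0.001], [0.643, 0.766, -0.023], [-0.015, -0.017, -1.0]]
ft_force: [3.0, 4.3, 0.4]
grip_width: 0.0112
gripper_force: 59.0
t 31.8 tcp [ 0.5113 -0.1282  0.1497] shift [-0.3 -0.8 -0.3] turn 0.0025 F [3.  4.3 0.4] M [ 1.15 -0.79 -0.31] w 0.0112 gf 59.0
```

```bash
cat > m.py <<'E'
from h import *
s=sensors.observe();R=np.array(s['tcp_rot']);print('t',round(s['t'],2),'yaw',round(float(np.arctan2(R[1,1],R[0,1])),3),'z',round(s['tcp_pos'][2]*1e3,2),'xy',np.round(s['tcp_pos'][:2],4),'Mz',round(s['torque'][2],3),'Mt',np.round(R.T@s['torque'],3),'F',np.round(s['ft_force'],1),'q7',round(s['qpos'][6],2))
E
python3 -m creep '[0,1.8,0,0.1,0,0,0,0.4,0.15,0,0,0,0.4,0.15,0,0,0,0.4,0.15,0]' >/dev/null; python3 m.py
python3 -m creep '[0,0,0.4,0.15,0,0,0,0.4,0.15,0]' >/dev/null; python3 m.py
python3 -m creep '[0,0,0.4,0.15,0,0,0,0.4,0.15,0]' >/dev/null; python3 m.py
```

```text
t 32.3 yaw 0.32 z 148.28 xy [ 0.5113 -0.1279] Mz 0.29 Mt [-0.562  0.64  -0.283] F [1.3 2.4 1.5] q7 0.61
t 32.55 yaw 0.02 z 147.5 xy [ 0.5114 -0.1279] Mz 0.278 Mt [-0.271  0.834 -0.273] F [2.1 2.7 1.4] q7 0.33
t 32.8 yaw -0.28 z 146.73 xy [ 0.5114 -0.1278] Mz 0.319 Mt [ 0.022  0.888 -0.315] F [2.4 2.2 1.1] q7 0.06
```

```bash
for i in 1; do python3 -m creep '[0,0,0.4,0.15,0]' >/dev/null; python3 m.py
python3 -m creep '[0,0,0.4,0.15,0]' >/dev/null; python3 m.py
python3 -m creep '[0,0,0.4,0.15,0]' >/dev/null; python3 m.py
python3 -m creep '[0,0,0.4,0.15,0]' >/dev/null; python3 m.py
python3 -m creep '[0,0,0.4,0.15,0]' >/dev/null; python3 m.py; done
```

```text
t 32.92 yaw -0.43 z 146.36 xy [ 0.5115 -0.1278] Mz 0.333 Mt [ 0.16   0.839 -0.329] F [3.2 2.9 0.4] q7 -0.08
t 33.05 yaw -0.58 z 145.99 xy [ 0.5115 -0.1278] Mz 0.306 Mt [ 0.324  0.822 -0.304] F [2.9 2.7 0.7] q7 -0.21
t 33.17 yaw -0.73 z 145.56 xy [ 0.5115 -0.1279] Mz 0.305 Mt [ 0.51   0.766 -0.304] F [ 3.1  1.7 -0.3] q7 -0.35
t 33.3 yaw -0.88 z 145.19 xy [ 0.5116 -0.1279] Mz 0.337 Mt [ 0.648  0.713 -0.335] F [3.3 2.  0.9] q7 -0.48
t 33.42 yaw -1.03 z 144.83 xy [ 0.5116 -0.1279] Mz 0.238 Mt [ 0.799  0.745 -0.235] F [3.4 0.9 1.5] q7 -0.61
```

```bash
python3 -m creep '[0,0,0.4,0.15,0]' >/dev/null; python3 m.py
python3 -m creep '[0,0,0.4,0.15,0]' >/dev/null; python3 m.py
python3 -m creep '[0,0,0.4,0.15,0]' >/dev/null; python3 m.py
python3 -m creep '[0,0,0.4,0.15,0]' >/dev/null; python3 m.py
```

```text
t 33.55 yaw -1.18 z 144.44 xy [ 0.5116 -0.1279] Mz 0.361 Mt [ 0.896  0.599 -0.357] F [3.8 1.3 1. ] q7 -0.74
t 33.67 yaw -1.33 z 144.07 xy [ 0.5117 -0.128 ] Mz 0.332 Mt [ 1.03   0.522 -0.327] F [3.8 1.2 0.8] q7 -0.87
t 33.8 yaw -1.48 z 143.67 xy [ 0.5117 -0.128 ] Mz 0.302 Mt [ 1.08   0.33  -0.298] F [3.6 1.5 0.8] q7 -1.0
t 33.92 yaw -1.63 z 143.24 xy [ 0.5118 -0.1281] Mz 0.339 Mt [ 1.048  0.426 -0.328] F [ 4.4  0.7 -1.3] q7 -1.13
```

```bash
cat > avg.py <<'E'
from h import *
M=[]
for i in range(6):
    imaging.snapshot('top'); M.append(sensors.observe()['torque'][2])
print('static',np.round(np.mean(M),3),np.round(np.std(M),3))
E
python3 avg.py; python3 -m creep '[0,0,0.3,0.12,0]' >/dev/null; python3 m.py; python3 avg.py
python3 -m creep '[0,0,0.3,0.12,0]' >/dev/null; python3 m.py; python3 avg.py
python3 -m creep '[0,0,0.3,0.12,0]' >/dev/null; python3 m.py; python3 avg.py
```

```text
static -0.229 0.111
t 34.35 yaw -1.747 z 142.91 xy [ 0.5118 -0.1282] Mz 0.301 Mt [ 1.413  0.411 -0.286] F [5.8 1.9 1.2] q7 -1.23
static -0.147 0.129
t 34.77 yaw -1.867 z 142.59 xy [ 0.5117 -0.1282] Mz 0.318 Mt [ 1.481  0.289 -0.302] F [4.9 1.7 1.4] q7 -1.32
static -0.114 0.109
t 35.2 yaw -1.987 z 142.29 xy [ 0.5118 -0.1282] Mz 0.322 Mt [ 1.452  0.146 -0.306] F [5.1 1.  0.4] q7 -1.42
static -0.115 0.088
```

```bash
for k in 1; do python3 -m creep '[0,0,0.4,0.15,0]' >/dev/null; python3 m.py
python3 -m creep '[0,0,0.2,0.08,0]' >/dev/null; python3 m.py
python3 -m creep '[0,0,0.2,0.08,0]' >/dev/null; python3 m.py
python3 -m creep '[0,0,0.2,0.08,0]' >/dev/null; python3 m.py
python3 -m creep '[0,0,0.2,0.08,0]' >/dev/null; python3 m.py;done
```

```text
t 35.62 yaw -2.137 z 141.83 xy [ 0.5117 -0.1284] Mz 0.308 Mt [ 1.499  0.066 -0.287] F [ 6.1  1.8 -0.3] q7 -1.55
t 35.75 yaw -2.216 z 141.62 xy [ 0.5117 -0.1284] Mz 0.358 Mt [ 1.536 -0.09  -0.338] F [4.4 1.8 1.6] q7 -1.61
t 35.88 yaw -2.296 z 141.41 xy [ 0.5117 -0.1284] Mz 0.286 Mt [ 1.498 -0.203 -0.267] F [5.1 1.2 1. ] q7 -1.67
t 36.0 yaw -2.376 z 141.22 xy [ 0.5117 -0.1285] Mz 0.328 Mt [ 1.448 -0.329 -0.309] F [5.1 2.2 1.2] q7 -1.74
t 36.12 yaw -2.456 z 141.05 xy [ 0.5117 -0.1285] Mz 0.283 Mt [ 1.425 -0.511 -0.265] F [4.2 1.5 1.7] q7 -1.8
```

```bash
python3 -c "
from h import *
s=imaging.snapshot('scene'); cv2.imwrite('pics/s7.png',cv2.resize(s[215:300,255:345],(800,600)[::1],interpolation=cv2.INTER_CUBIC)[:,:,::-1])"
```

```text
(no output)
```

View pics/s7.png

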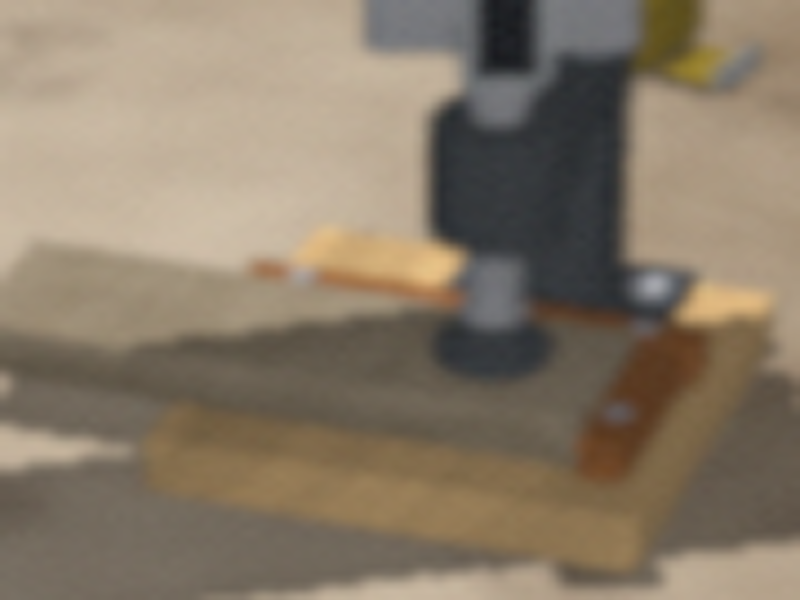

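The wing is gripped, the board is still home, and the pad's lower rim at about (490,380) in the crop is almost on the board. I'll continue in small turns.

```bash
for k in 1; do python3 -m creep '[0,0,0.2,0.08,0]' >/dev/null; python3 m.py
python3 -m creep '[0,0,0.2,0.08,0]' >/dev/null; python3 m.py
python3 -m creep '[0,0,0.2,0.08,0]' >/dev/null; python3 m.py
python3 -m creep '[0,0,0.2,0.08,0]' >/dev/null; python3 m.py
python3 -m creep '[0,0,0.2,0.08,0]' >/dev/null; python3 m.py;done
```

```text
t 36.3 yaw -2.535 z 140.88 xy [ 0.5116 -0.1285] Mz 0.348 Mt [ 1.329 -0.416 -0.328] F [5.1 2.2 3.1] q7 -1.86
t 36.42 yaw -2.615 z 140.7 xy [ 0.5116 -0.1285] Mz 0.299 Mt [ 1.243 -0.625 -0.282] F [3.9 2.7 2.1] q7 -1.92
t 36.55 yaw -2.695 z 140.53 xy [ 0.5115 -0.1285] Mz 0.327 Mt [ 1.215 -0.778 -0.31 ] F [4.3 1.2 2.8] q7 -1.99
t 36.67 yaw -2.775 z 140.34 xy [ 0.5115 -0.1286] Mz 0.386 Mt [ 1.102 -0.786 -0.369] F [3.6 1.7 4.2] q7 -2.05
t 36.8 yaw -2.855 z 140.16 xy [ 0.5115 -0.1286] Mz 0.403 Mt [ 1.058 -0.914 -0.386] F [4.  2.5 3.5] q7 -2.11
```

```bash
for k in 1; do python3 -m creep '[0,0,0.2,0.08,0]' >/dev/null; python3 m.py
python3 -m creep '[0,0,0.2,0.08,0]' >/dev/null; python3 m.py
python3 -m creep '[0,0,0.2,0.08,0]' >/dev/null; python3 m.py
python3 -m creep '[0,0,0.2,0.08,0]' >/dev/null; python3 m.py;done
```

```text
t 36.92 yaw -2.935 z 139.98 xy [ 0.5114 -0.1286] Mz 0.398 Mt [ 0.94  -0.999 -0.382] F [3.7 2.1 3.2] q7 -2.17
t 37.05 yaw -3.015 z 139.79 xy [ 0.5114 -0.1286] Mz 0.395 Mt [ 0.835 -1.033 -0.38 ] F [3.7 3.4 4.5] q7 -2.24
t 37.17 yaw -3.095 z 139.61 xy [ 0.5114 -0.1286] Mz 0.366 Mt [ 0.738 -1.178 -0.352] F [3.5 1.5 4.5] q7 -2.3
t 37.3 yaw 3.108 z 139.44 xy [ 0.5114 -0.1286] Mz 0.394 Mt [ 0.602 -1.186 -0.381] F [4.2 2.4 4.7] q7 -2.36
```

```bash
for k in 1; do python3 -m creep '[0,0,0.2,0.08,0]' >/dev/null; python3 m.py
python3 -m creep '[0,0,0.2,0.08,0]' >/dev/null; python3 m.py;done
python3 - <<'E'
import numpy as np
from scipy.optimize import curve_fit
d=[(.32,.29),(.02,.278),(-.28,.319),(-.43,.333),(-.58,.306),(-.73,.305),(-.88,.337),(-1.03,.238),(-1.18,.361),(-1.33,.332),(-1.48,.302),(-1.63,.339),(-1.747,.301),(-1.867,.318),(-1.987,.322),(-2.137,.308),(-2.216,.358),(-2.296,.286),(-2.376,.328),(-2.456,.283),(-2.535,.348),(-2.615,.299),(-2.695,.327),(-2.775,.386),(-2.855,.403),(-2.935,.398),(-3.015,.395),(-3.095,.366),(-3.175,.394)]
x,y=np.array(d).T
f=lambda x,b,t:b+.16*np.clip(t-x,0,None)
p,c=curve_fit(f,x,y,[.31,-2.6]); print(p,np.sqrt(np.diag(c)))
E
```

```text
t 37.42 yaw 3.028 z 139.26 xy [ 0.5113 -0.1286] Mz 0.463 Mt [ 0.51  -1.228 -0.45 ] F [2.7 2.  4.7] q7 -2.43
t 37.55 yaw 2.948 z 139.07 xy [ 0.5113 -0.1286] Mz 0.434 Mt [ 0.326 -1.301 -0.423] F [3.6 2.  5. ] q7 -2.49
[ 0.31390476 -2.53815476] [0.00638941 0.07603165]
```

Touch was at yaw ≈ -2.54 and the wing is now 0.80 rad past it (about 48 N). Release and retreat.

```bash
python3 -m creep '[0,0,0,0,0,0,0,0,0,0]'>/dev/null; python3 m.py; python3 -m creep '[0,0,0,0,1,0,0,0,0,1,0,0,0,0,1,0,0,0,0,1,0,0,-10,0,1,0,0,-20,0,1,0,0,-30,0,1,0,0,-30,0,1,0,0,-25,0,1,0,0,0,0,1]'
python3 - <<'E'
from h import *
ims={c:np.ascontiguousarray(imaging.snapshot(c)[:,:,::-1]) for c in C}
a=cv2.resize(ims['scene'][200:300,250:350],(400,400),interpolation=cv2.INTER_CUBIC);b=cv2.resize(ims['top'][190:260,270:340],(400,400),interpolation=cv2.INTER_CUBIC)
cv2.imwrite('pics/c8.png',np.clip(np.hstack([a,b])*1.3,0,255).astype(np.uint8))
for zc in(.158,):
  L=box(.064,.012,.026,zc-.013)
  v,f,_=fitbox({'scene':ims['scene']},[.5115,-.1286,-1.77],L); print(v,f)
E
```

```text
t 37.8 yaw 2.95 z 139.04 xy [ 0.5113 -0.1285] Mz 0.145 Mt [ 0.467 -1.387 -0.131] F [3.3 2.5 5.9] q7 -2.49
t: 39.05
tcp_pos: [0.5123, -0.1269, 0.2564]
tcp_rot: [[-0.194, -0.981, 0.003], [-0.981, 0.194, -0.026], [0.025, -0.007, -1.0]]
ft_force: [0.3, 0.3, 0.1]
grip_width: 0.0857
gripper_force: 0.0
[ 0.50774145 -0.12896054 -1.81765177] 0.1953821423352331
```

View pics/c8.png

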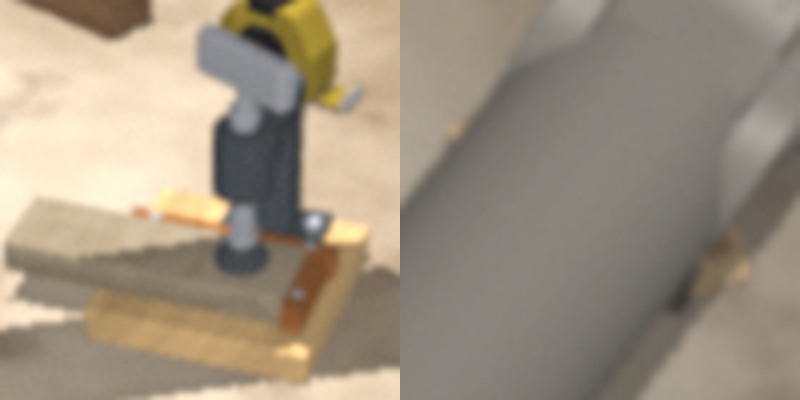

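The pad sits on the board, which is still against the stop and fence. The wing stayed where I left it and the gripper is clear, so I'm handing in.

```bash
python3 -c "
from bench import order
print(order.finish_job())"
```

```text
the job is handed in; nothing more can be done
None
```

The job is handed in, result not reported back: the board is home against the stop and fence, and the wing is about 0.8 rad past first touch, roughly 48 N estimated from the turning moment, with the gripper clear.

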